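# Setting plug from the gauge case into the dispenser nest

### The job

Swing the lid of the grey gauge case up and back, past its balance point, so that it stays open by itself. Then lift out the steel setting plug (the tall solid one, not the flat ring beside it) and stand it upright on the floor of the round metal nest on the dispensing machine, setting it down before you let go. Leave the case open.

Things in the scene. Friction and masses are not known exactly. Their poses are not given: they have to be found in the camera images.
- lid (a joint): Hinge of the lid of the gauge case, a fixed grey plastic box 110 mm front to hinge, 200 mm wide, 68 mm high (base 20 mm, lid 48 mm with a clear window on top). 0 rad = shut, growing as it swings up to its stop at 1.75. Free hinge along the far rim, 20 mm above the table; lid 0.16 kg. Below the balance point, about 1.05 rad, it falls shut; beyond it, it falls open to the stop and stays.
- lid_pull (a point): Centre of the lid's pull: a black barrel 20 mm long, 14 mm thick, parallel to the hinge, 26 mm out from the middle of the lid's front wall on an 8 mm neck, 50 mm above the table when shut. Pinched by its two flat ends it pivots between the fingers. Axes turn with the lid: when shut x points level to the hinge, y along the hinge, z up. In these axes the hinge line passes (136, 0, -30) mm.
- plug_center (a point): Centre (half-way up) of the setting plug: a smooth steel cylinder 28 mm thick and 58 mm tall (top 8 mm: an 18 mm knob), 0.27 kg, z up its axis. It stands in one of the case's two round 50 mm pockets, 40 mm either side of its middle; pocket floor 4 mm, liner around it 9 mm above the table. A loose steel ring, 44 mm across and 16 mm high, lies in the other pocket.
- nest (a point): Centre of the floor of the nest, an open round aluminium cup fixed on the grey base plate of the dispensing machine: inside diameter 64 mm, outside 84 mm, floor 34 mm above the table, rim 6 mm above its floor. z up; x, y along the plate's edges. The machine's column is 210 mm away towards -y; a black cylinder 75 mm tall stands on the plate 90 mm away towards +x.
Mind the look-alikes: they are no part of the job. Leave any pink or turquoise look-alike of the part that bears lid alone.

How it is judged:
By the outcome, as a careful person would: the job done as asked, in the order asked, and still so for the second after the job is handed in, with the robot touching nothing.
It also fails if it takes over 64 s, if anything falls off the work surface, if the arm or the gripper's body presses on something with over 40 N, if the wrist force passes 120 N, or if a joint passes its speed limit or range.

### The arm

A 6-joint arm with a two-finger parallel gripper is mounted at the origin on the work surface. World frame = base frame: x ahead of the robot, y to its left, z up, the work surface at z = 0. Lengths are in m, angles in rad, forces in N, time in s.
With the tool pointing down it reaches from about 0.325 to 1 m from the base axis. Payload 5.1 kg.
Tool frame: the origin (TCP) lies at the very end of the fingers, on their centre line; the grasp point (between the pads) lies 19 mm behind it; z points along the fingers, y is the line along which they close (so a half turn about z gives the same grasp; the last joint's range is limited). The gripper opens to 85 mm and grips with 20 to 120 N. Pads are 22 mm wide; open, the fingers measure 114 mm over their backs; the gripper's body (76 mm by 85 mm) begins 54 mm behind the grasp point. The pads swing forward as they close: fully open they stand 13 mm farther back than shut.
Start: joints at [-0.083, 0.124, 1.65, -0, 1.367, -0.083], TCP at [0.65, -0, 0.231] pointing down, gripper open.
Joint ranges: [-2.61, 2.61], [-1.02, 2.33], [0.03, 2.71], [-1.35, 4.49], [0.32, 2.68], [-2.91, 2.91]. Speed limits (rad/s): [2.57, 2.57, 3.14, 3.14, 3.14, 3.14].

### API

Orientations are given as a unit quaternion [w, x, y, z].
In Python, from cell import get_state, grab_frame, hand_in, spot_in, landmark_of gives the robot as it stands. The module is installed in compiled form; this text tells all that it offers.
- The arm moves only by the tool drive_tool, never from a script. Its argument "commands" is a list of rows, each a list of 2 entries, a list of its own where there are three numbers: the shift along the tool's x, y, z in m, then the turn about the tool's z in rad. In form: [[[tx, ty, tz], spin], ...]. A call has exactly 8 rows; each row shifts and turns the commanded pose from where the row before left it, along the tool's axes as they then stand; what a row does not reach is not made up. A row lasts 1/8 s, in which the tool goes at most 62.5 mm and 10.7 degrees, less where a joint would pass 70% of its speed; a pose out of reach is approached as far as the arm can. A call with a gripper value outside its range is refused whole. "jaw" is the opening, from -1 (shut) to 1 (fully open), set as the call begins (left out, the last holds). The fingers move at their own pace and stop on an object; the grip force is fixed at half the most. Time passes only in rows, so rows that do not move let the fingers close, or fill a call up. It gives the time, the measured TCP pose, the force, the opening and the grip force at its end, in the units of the state.
- get_state(): the state, without advancing time (a new reading comes with each control period).
- grab_frame(name): name is "scene" or "side" or "wrist"; returns a dict with "image" (384x512x3 uint8, blue, green, red), "fx", "fy", "cx", "cy" (pixels), "world_to_cam" (4x4, takes a point from world to camera coordinates). Camera axes: x right, y down, z forward; pixel columns grow to the right and rows downward; lengths in m; the calibration is good to about 2 mm. The wrist camera is an equidistant fisheye: a pixel r from the principal point sees the ray r / f radians off the axis. A picture is of the moment at which its call begins. There is no depth.
- hand_in(): hands the job in; it is judged then, once.
Trained networks look in the newest picture that a camera, given by its name, has taken for a name from the list of things; names that differ only in an ending like _2 or _b are one class to them, and where a whole thing is asked for, a point or a joint stands for the part that bears it (a point fixed in the world has none). Each returns a list of dicts, best first, with "confidence" (0 to 1); they miss things now and then, are a little off and sometimes report something else, mostly with a low value. They report only what shows in the picture. A call takes as long as a camera call. They do not tell look-alikes from the thing itself.
- spot_in(label, camera): "extent" ([left, top, width, height] as shares, 0 to 1, of the picture: columns of its width, rows of its height, round what is visible of it).
- landmark_of(label, camera): "centre" ([row, column] as shares, 0 to 1, of the picture: columns of its width, rows of its height: a listed point, or the origin of a listed thing).
The state is a dict: "t": time; "q": joint angles; "qd": joint speeds; "joint_efforts": joint torques, N m; "tcp_pos": TCP position; "tool_rot": TCP orientation; "contact_force": force on the tool from outside, world axes, zero at the start; "torque": the same for the moment, N m; "finger_gap": opening from 0.0 (shut) to 1.0 (fully open); "finger_force": force on a finger pad.
Only numpy, scipy, OpenCV 4.12 (cv2) and the standard library are available. Lean on these libraries where they do the work, as an engineer would, in place of code of your own. Each camera call takes 0.05 s, during which the arm holds its last target. There are 200 camera calls.

## Working session

There is one attempt and no reset: what is moved stays moved. The work goes in short steps, Python scripts to look and compute and a tool call to move; the robot and the scene stay as the last step left them, time stands still between calls to the robot, and variables do not carry over. Pictures are saved under pics/ and viewed, at most 10 in all, crops included, and the job is handed in when it is done.

Besides the shell and the picture viewer there is one more tool, called after ">>>" by a JSON object that holds its "op" and its "data", one argument or row to a line. drive_tool: Moves the arm, as the interface text tells. Its arguments: {"type":"object","properties":{"commands":{"type":"array"},"jaw":{"type":"number"}},"required":["commands"]}

```bash
mkdir -p pics
cat > h.py <<'E'
import numpy as np, cv2, pickle
from cell import get_state, grab_frame, hand_in, spot_in, landmark_of
def proj_ray(f,u,v,fish=False):
    T=np.array(f["world_to_cam"]);R=T[:3,:3];c=-R.T@T[:3,3]
    x=(u-f["cx"])/f["fx"];y=(v-f["cy"])/f["fy"]
    if fish:
        r=np.hypot(x,y);d=np.array([x/r*np.sin(r),y/r*np.sin(r),np.cos(r)]) if r>1e-9 else np.array([0,0,1.])
    else:
        d=np.array([x,y,1.]);d/=np.linalg.norm(d)
    return c,R.T@d
def tri(rays):
    A=np.zeros((3,3));b=np.zeros(3)
    for c,d in rays:
        P=np.eye(3)-np.outer(d,d);A+=P;b+=P@c
    p=np.linalg.solve(A,b)
    return p,[float(np.linalg.norm((np.eye(3)-np.outer(d,d))@(p-c))) for c,d in rays]
def atz(ray,z):
    c,d=ray;return c+d*(z-c[2])/d[2]
def proj(f,p,fish=False):
    q=np.array(f["world_to_cam"])@np.append(p,1)
    x,y,z=q[:3]
    if fish:
        r=np.hypot(x,y);th=np.arctan2(r,z);return f["cx"]+f["fx"]*th*x/r,f["cy"]+f["fy"]*th*y/r
    return f["cx"]+f["fx"]*x/z,f["cy"]+f["fy"]*y/z
E
python3 - <<'E'
from h import *
s=get_state();print({k:np.round(v,4) for k,v in s.items()})
fr={}
for n in["scene","side","wrist"]:
    f=grab_frame(n);fr[n]=f
    for l in["lid_pull","plug_center","nest"]:
        for d in landmark_of(l,n)[:4]:
            r,c=d["centre"];print(n,l,round(d["confidence"],2),"u",round(c*512),"v",round(r*384))
    for d in spot_in("lid",n)[:4]:
        e=d["extent"];print(n,"lid",round(d["confidence"],2),np.round(np.array(e)*[512,384,512,384]))
pickle.dump(fr,open("f0.pkl","wb"))
im=np.hstack([cv2.resize(fr[n]["image"],(400,300)) for n in["scene","side"]])
im2=np.hstack([cv2.resize(fr["wrist"]["image"],(400,300)),np.zeros((300,400,3),np.uint8)])
cv2.imwrite("pics/a.png",np.vstack([im,im2]))
E
```

```text
{'t': np.float64(0.0), 'q': array([-0.0826,  0.1245,  1.6517, -0.    ,  1.3675, -0.0826]), 'qd': array([-0.0003,  0.0015,  0.0008,  0.0008,  0.0021, -0.0007]), 'joint_efforts': array([ 4.00000e-04, -4.23608e+01, -3.65454e+01,  0.00000e+00,
        6.90000e-03,  0.00000e+00]), 'tcp_pos': array([0.6494, 0.    , 0.23  ]), 'tool_rot': array([-8.000e-04,  7.071e-01,  7.071e-01, -7.000e-04]), 'contact_force': array([ 0.109 , -0.0206,  0.3794]), 'torque': array([ 0.0183, -0.0214, -0.0223]), 'finger_force': np.float64(0.0), 'finger_gap': np.float64(1.0026)}
scene lid_pull 0.6 u 287 v 174
scene lid_pull 0.59 u 379 v 192
scene lid_pull 0.55 u 130 v 171
scene nest 0.57 u 198 v 223
scene lid 0.85 [270. 164.  65.  46.]
scene lid 0.79 [368. 179.  65.  54.]
scene lid 0.76 [119. 160.  55.  38.]
side lid_pull 0.81 u 268 v 237
side lid_pull 0.75 u 156 v 289
side lid_pull 0.7 u 392 v 154
side plug_center 0.57 u 268 v 163
side nest 0.84 u 265 v 163
side lid 0.9 [347. 128.  49.  50.]
side lid 0.79 [209. 204.  65.  74.]
side lid 0.76 [ 86. 253.  73.  88.]
wrist lid_pull 0.84 u 96 v 86
wrist lid_pull 0.66 u 27 v 337
wrist nest 0.7 u 190 v 330
wrist lid 0.91 [  9. 293.  54.  60.]
wrist lid 0.82 [ 89.   0. 127. 173.]
```

View pics/a.png

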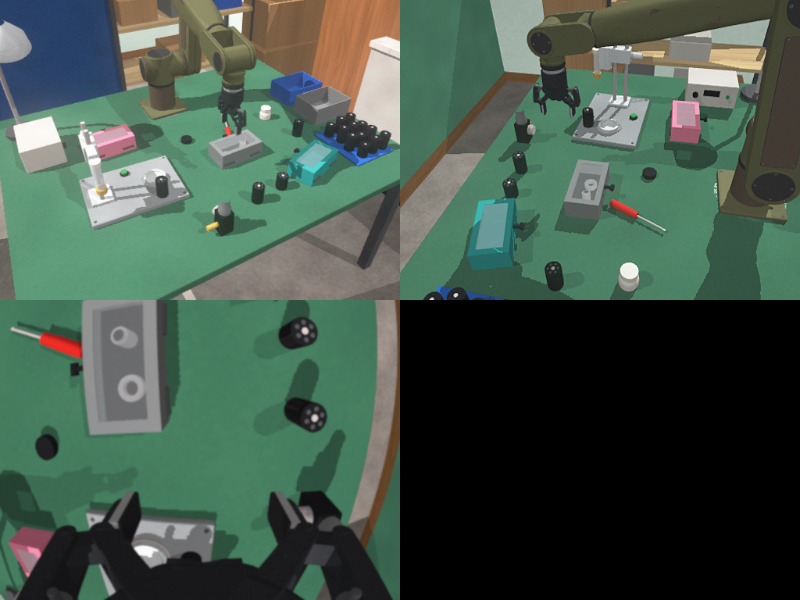

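The composite shows the grey case with its pull at scene (287,174), side (268,237) and wrist (96,86). The look-alikes are turquoise (scene 379,192; side 156,289) and pink (scene 130,171; side 392,154; wrist 27,337). I choose the grey one. The nest is at scene (198,223), side (265,163) and wrist (190,330). A red screwdriver lies close to the grey pull.

Run:
```python
from h import *
fr=pickle.load(open("f0.pkl","rb"))
R=lambda n,u,v:proj_ray(fr[n],u,v,n=="wrist")
o=lambda t,x:print(t,np.round(x[0],4),np.round(x[1],4))
o("pull",tri([R("scene",287,174),R("side",268,237),R("wrist",96,86)]))
o("pull sw",tri([R("side",268,237),R("wrist",96,86)]))
o("nest",tri([R("scene",198,223),R("side",265,163),R("wrist",190,330)]))
print("pull@50",[np.round(atz(R(*a),.05),3) for a in(("side",268,237),("wrist",96,86))])
w=cv2.resize(fr["wrist"]["image"][0:190,50:250],None,fx=2.5,fy=2.5,interpolation=cv2.INTER_CUBIC)
s=cv2.resize(fr["side"]["image"][190:290,190:350],None,fx=2.4,fy=4.75,interpolation=cv2.INTER_CUBIC)
s=cv2.resize(fr["side"]["image"][190:290,190:290],(300,300),interpolation=cv2.INTER_CUBIC)
s=np.vstack([s,np.zeros((w.shape[0]-300,300,3),np.uint8)])
cv2.imwrite("pics/b.png",np.hstack([w,s])[:600])
```

```text
pull [0.4613 0.1016 0.0583] [0.0033 0.0017 0.0038]
pull sw [0.462  0.1046 0.0628] [0.0004 0.0004]
nest [ 0.5361 -0.2568  0.0373] [0.007  0.0065 0.0025]
pull@50 [array([0.464, 0.092, 0.05 ]), array([0.455, 0.106, 0.05 ])]
```

View pics/b.png

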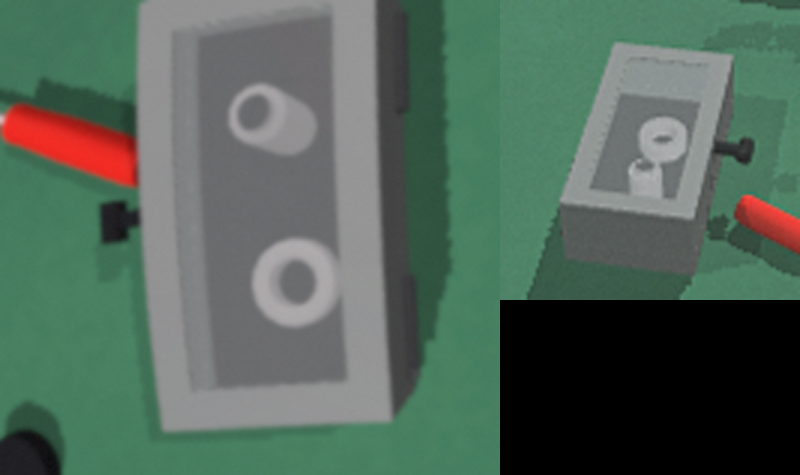

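The close crop confirms the choice. The grey case has the tall plug at wrist (156,97), the ring at (168,163) and the black pull at (96,89). The red screwdriver handle ends just beside the pull, at about wrist (104,116).

Run:
```python
from h import *
fr=pickle.load(open("f0.pkl","rb"))
w=fr["wrist"]
P=lambda x,y,z:np.round(atz(proj_ray(w,50+x/2.5,y/2.5,True),z),3)
T=np.array(w["world_to_cam"]);print("cam",-T[:3,:3].T@T[:3,3],T[2,:3])
print("front corner",P(162,432,.068),"rear",P(392,420,.068),"front edge pts",P(146,215,.068),P(138,60,.068),"rear edge",P(374,60,.068),P(383,250,.068))
print("window",P(190,390,.068),P(347,378,.068),P(332,17,.068),P(172,33,.068))
print("pull",P(114,222,.05),"handle",P(132,185,.012),P(135,135,.012),P(10,142,.012),P(10,105,.012))
print("plugtop",P(253,112,.062),"base",P(298,135,.004),"ring",P(295,282,.02))
```

```text
cam [0.65001033 0.07944507 0.37318685] [ 4.68743544e-05 -3.09616611e-01 -9.50861479e-01]
front corner [0.481 0.003 0.068] rear [0.592 0.007 0.068] front edge pts [0.482 0.102 0.068] [0.478 0.175 0.068] rear edge [0.587 0.16  0.068] [0.591 0.079 0.068]
window [0.499 0.022 0.068] [0.573 0.025 0.068] [0.569 0.181 0.068] [0.495 0.185 0.068]
pull [0.454 0.103 0.05 ] handle [0.443 0.124 0.012] [0.445 0.151 0.012] [0.358 0.162 0.012] [0.357 0.184 0.012]
plugtop [0.533 0.143 0.062] base [0.535 0.14  0.004] ring [0.537 0.065 0.02 ]
```

>>> {"op": "drive_tool", "data": {
  "commands": [
    [[0.012,-0.026,0],0.18],
    [[0.012,-0.026,0],0.18],
    [[0.012,-0.026,0],0.18],
    [[0.012,-0.026,0],0.18],
    [[0,0,0],0.18],
    [[0,0,0],0.18],
    [[0,0,0],0.18],
    [[0,0,0],0.18]
  ],
  "jaw": 0.2
}}

```text
t: 1.75
tcp_pos: [0.5643, 0.0725, 0.2314]
tool_rot: [0.0, 0.998, 0.062, 0.0]
contact_force: [0.2, -0.2, 0.2]
finger_gap: 0.599
finger_force: 0.0
```

Run:
```python
from h import *
fr=pickle.load(open("f0.pkl","rb"))
f=grab_frame("wrist");pickle.dump(f,open("f1.pkl","wb"))
for l in["lid_pull","plug_center"]:
    for d in landmark_of(l,"wrist")[:3]:
        r,c=d["centre"];u,v=c*512,r*384;ray=proj_ray(f,u,v,True)
        print(l,round(d["confidence"],2),round(u),round(v),atz(ray,.05).round(3))
        if l=="lid_pull":
            for b in([proj_ray(fr["wrist"],95.6,88.8,True)],[proj_ray(fr["wrist"],95.6,88.8,True),proj_ray(fr["side"],268,239)]):
                p,e=tri([ray]+b);print(p.round(4),np.round(e,4))
print(f["world_to_cam"])
cv2.imwrite("pics/c.png",f["image"])
```

```text
lid_pull 0.73 79 53 [0.686 0.311 0.05 ]
[0.6453 0.0819 0.3698] [0.0031 0.0031]
[0.5485 0.1552 0.1792] [0.1271 0.0638 0.1137]
lid_pull 0.71 231 252 [0.456 0.097 0.05 ]
[0.5385 0.0917 0.191 ] [0.0012 0.0012]
[0.4596 0.1006 0.0553] [0.0034 0.0026 0.0034]
[[ 1.24706324e-01 -9.92193633e-01 -3.57630373e-04  1.66606197e-03]
 [-9.43410968e-01 -1.18686568e-01  3.09659883e-01  5.00973470e-01]
 [-3.07285010e-01 -3.82791532e-02 -9.50847322e-01  5.55819105e-01]
 [ 0.00000000e+00  0.00000000e+00  0.00000000e+00  1.00000000e+00]]
```

View pics/c.png

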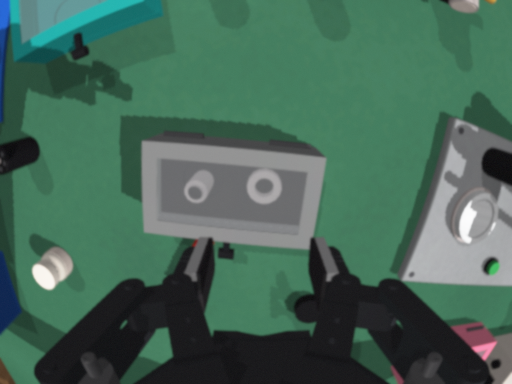

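The picture shows the grey pull at (227,251), plug at (198,187), ring at (264,186) and nest at (475,215). The left finger hides most of the screwdriver handle. The pull measures about (0.456, 0.101, 0.05), in line with the 50 mm given in the text.

>>> {"op": "drive_tool", "data": {
  "commands": [
    [[0,0,0],0.097],
    [[-0.027,-0.008,0],0],
    [[-0.027,-0.008,0],0],
    [[-0.027,-0.008,0],0],
    [[-0.026,-0.008,0],0],
    [[0,0,0.05],0],
    [[0,0,0.05],0],
    [[0,0,0],0]
  ],
  "jaw": -0.2
}}

```text
t: 2.9
tcp_pos: [0.4529, 0.1005, 0.1272]
tool_rot: [0.0, 1.0, 0.018, -0.005]
contact_force: [0.3, 0.0, -0.5]
finger_gap: 0.396
finger_force: 0.0
```

Run:
```python
from h import *
s=get_state();print(s["tcp_pos"],s["tool_rot"],s["finger_gap"])
f=grab_frame("wrist");pickle.dump(f,open("f2.pkl","wb"))
for d in landmark_of("lid_pull","wrist")[:3]:
    r,c=d["centre"];u,v=c*512,r*384;ray=proj_ray(f,u,v,True)
    print(round(d["confidence"],2),round(u),round(v),atz(ray,.05).round(4))
    p,e=tri([ray,proj_ray(pickle.load(open("f1.pkl","rb")),228,251.5,True)]);print("tri",p.round(4),np.round(e,4))
cv2.imwrite("pics/d.png",f["image"])
```

```text
[0.45287589 0.10051254 0.12723985] [ 3.92353113e-04  9.99827063e-01  1.80235013e-02 -4.56552231e-03] 0.3958218437715418
0.94 260 198 [0.4551 0.1013 0.05  ]
tri [0.4535 0.1011 0.0457] [0.0002 0.0002]
0.75 508 363 [ 0.1582 -0.3459  0.05  ]
tri [0.5544 0.0986 0.2601] [0.0221 0.0221]
```

View pics/d.png

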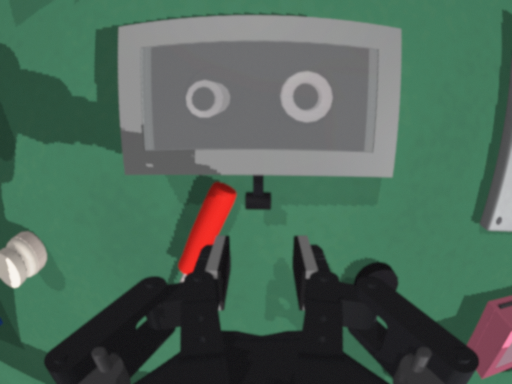

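The picture shows the pull at (259,199), centred between the open fingers, with the handle end at (225,190) left of it. The handle lies low, so I stop the tips at about 36 mm.

>>> {"op": "drive_tool", "data": {
  "commands": [
    [[0.002,0,0.03],0],
    [[0,0,0.03],0],
    [[0,0,0.02],0],
    [[0,0,0.01],0],
    [[0,0,0],0],
    [[0,0,0],0],
    [[0,0,0],0],
    [[0,0,0],0]
  ],
  "jaw": -0.3
}}

```text
t: 4.0
tcp_pos: [0.4587, 0.101, 0.0419]
tool_rot: [-0.0, 1.0, 0.017, 0.001]
contact_force: [-1.1, 0.6, -0.4]
finger_gap: 0.35
finger_force: 0.0
```

>>> {"op": "drive_tool", "data": {
  "commands": [
    [[-0.003,0,0.006],0],
    [[0,0,0],0],
    [[0,0,0],0],
    [[0,0,0],0],
    [[0,0,0],0],
    [[0,0,0],0],
    [[0,0,0],0],
    [[0,0,0],0]
  ]
}}

```text
t: 5.0
tcp_pos: [0.4553, 0.1008, 0.0353]
tool_rot: [-0.0, 1.0, 0.017, 0.0]
contact_force: [0.6, 0.6, 0.2]
finger_gap: 0.35
finger_force: 0.0
```

>>> {"op": "drive_tool", "data": {
  "commands": [
    [[0,0,0],0],
    [[0,0,0],0],
    [[0,0,0],0],
    [[0,0,0],0],
    [[0,0,0],0],
    [[0,0,0],0],
    [[0,0,0],0],
    [[0,0,0],0]
  ],
  "jaw": -1
}}

```text
t: 6.0
tcp_pos: [0.4552, 0.103, 0.0357]
tool_rot: [-0.002, 1.0, 0.016, -0.0]
contact_force: [-1.4, 10.2, 2.2]
finger_gap: 0.213
finger_force: 58.6
```

Run:
```python
import numpy as np
a0=np.arctan2(30,136)
p=lambda th:139.3*np.array([1-0,0])*0+np.array([-139.27*np.cos(a0+th),139.27*np.sin(a0+th)])
n=16;th=np.linspace(0,1.36,n+1)
P=np.array([p(t) for t in th]);print(np.round(np.diff(P,axis=0),1).tolist())
```

```text
[[3.0, 11.4], [4.0, 11.1], [4.9, 10.8], [5.8, 10.3], [6.7, 9.8], [7.5, 9.2], [8.2, 8.5], [8.9, 7.8], [9.6, 7.0], [10.1, 6.1], [10.6, 5.3], [11.0, 4.3], [11.3, 3.4], [11.6, 2.4], [11.7, 1.4], [11.8, 0.4]]
```

>>> {"op": "drive_tool", "data": {
  "commands": [
    [[0.003,-0.002,-0.0114],0],
    [[0.004,0,-0.0111],0],
    [[0.0049,0,-0.0108],0],
    [[0.0058,0,-0.0103],0],
    [[0.0067,0,-0.0098],0],
    [[0.0075,0,-0.0092],0],
    [[0.0082,0,-0.0085],0],
    [[0.0089,0,-0.0078],0]
  ]
}}

```text
t: 7.0
tcp_pos: [0.5041, 0.1044, 0.1142]
tool_rot: [0.0, 1.0, 0.017, -0.001]
contact_force: [1.9, 3.3, -8.3]
finger_gap: 0.216
finger_force: 58.7
```

>>> {"op": "drive_tool", "data": {
  "commands": [
    [[0.0096,0,-0.007],0],
    [[0.0101,0,-0.0061],0],
    [[0.0106,0,-0.0053],0],
    [[0.011,0,-0.0043],0],
    [[0.0113,0,-0.0034],0],
    [[0.0116,0,-0.0024],0],
    [[0.0117,0,-0.0014],0],
    [[0.0118,0,-0.0004],0]
  ]
}}

```text
t: 8.0
tcp_pos: [0.5928, 0.1069, 0.1449]
tool_rot: [0.001, 1.0, 0.017, 0.0]
contact_force: [-1.9, -3.9, -2.4]
finger_gap: 0.215
finger_force: 58.6
```

Run:
```python
from h import *
print(get_state()["contact_force"])
cv2.imwrite("pics/e.png",np.hstack([cv2.resize(grab_frame(n)["image"][100:300,150:400],(400,320)) for n in ["side","scene"]]))
```

```text
[-1.91776263 -3.928249   -2.4152064 ]
```

View pics/e.png

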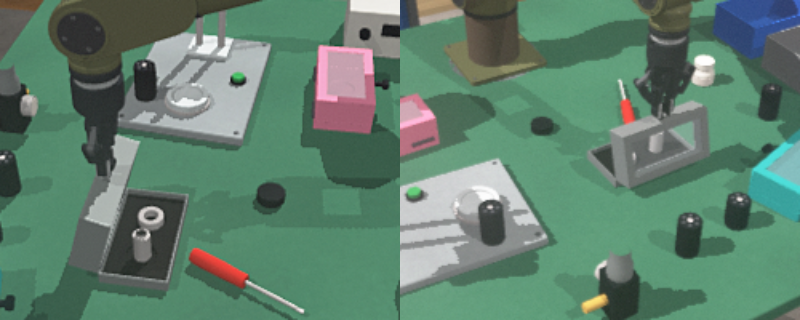

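The lid stands past its balance point, held by the pull. The plug is at side crop (141,243) and the ring at (150,215) in the open case. I release the pull.

>>> {"op": "drive_tool", "data": {
  "commands": [
    [[0.012,0,0.0005],0],
    [[0,0,0],0],
    [[0,0,0],0],
    [[0,0,0],0],
    [[0,0,0],0],
    [[0,0,0],0],
    [[0,0,0],0],
    [[0,0,0],0]
  ]
}}

```text
t: 9.1
tcp_pos: [0.6039, 0.1073, 0.1445]
tool_rot: [0.001, 1.0, 0.017, 0.0]
contact_force: [-1.3, -5.4, -1.8]
finger_gap: 0.212
finger_force: 58.5
```

>>> {"op": "drive_tool", "data": {
  "commands": [
    [[0,0,0],0],
    [[0,0,0],0],
    [[0,0,0],0],
    [[0,0,0],0],
    [[0,0,-0.02],0],
    [[0,0,-0.04],0],
    [[-0.02,0,-0.05],0],
    [[-0.02,0,0],0]
  ],
  "jaw": -0.1
}}

```text
t: 10.1
tcp_pos: [0.5665, 0.1068, 0.2621]
tool_rot: [-0.001, 1.0, 0.017, 0.006]
contact_force: [-0.3, 0.1, -1.3]
finger_gap: 0.45
finger_force: 0.0
```

>>> {"op": "drive_tool", "data": {
  "commands": [
    [[-0.025,-0.015,0.01],0],
    [[-0.025,-0.015,0.01],0],
    [[0,0,0],0],
    [[0,0,0],0],
    [[0,0,0],0],
    [[0,0,0],0],
    [[0,0,0],0],
    [[0,0,0],0]
  ],
  "jaw": 0.2
}}

```text
t: 11.1
tcp_pos: [0.513, 0.1347, 0.2339]
tool_rot: [0.0, 1.0, 0.017, -0.0]
contact_force: [-0.4, 0.7, 0.6]
finger_gap: 0.602
finger_force: 0.0
```

Run:
```python
from h import *
s=get_state();print(s["tcp_pos"],s["tool_rot"])
fr={}
rays=[]
for n in["wrist","side","scene"]:
    f=grab_frame(n);fr[n]=f
    for l in["plug_center","lid_pull","nest"]:
        for d in landmark_of(l,n)[:3]:
            r,c=d["centre"];u,v=c*512,r*384;ray=proj_ray(f,u,v,n=="wrist")
            print(n,l,round(d["confidence"],2),round(u,1),round(v,1),atz(ray,{"plug_center":.033,"lid_pull":.15,"nest":.034}[l]).round(4))
pickle.dump(fr,open("f3.pkl","wb"))
a=fr["wrist"]["image"];b=cv2.resize(fr["side"]["image"][150:300,180:330],(384,384))[:, :280]
cv2.imwrite("pics/f.png",np.hstack([a,b]))
```

```text
[0.51299066 0.13468187 0.23393759] [ 3.02312577e-05  9.99858737e-01  1.68074723e-02 -1.17080681e-04]
wrist plug_center 0.69 249.6 151.0 [0.5305 0.1489 0.033 ]
wrist lid_pull 0.98 480.2 348.5 [ 0.2857 -0.198   0.15  ]
wrist lid_pull 0.69 302.7 32.8 [0.6448 0.1081 0.15  ]
wrist lid_pull 0.61 115.0 23.4 [0.6579 0.2577 0.15  ]
side plug_center 0.7 239.4 253.8 [0.5274 0.1477 0.033 ]
side lid_pull 0.89 155.7 288.1 [0.6432 0.3782 0.15  ]
side lid_pull 0.67 389.2 149.4 [ 0.1707 -0.2229  0.15  ]
side lid_pull 0.56 196.4 200.8 [0.645  0.0985 0.15  ]
side nest 0.79 267.3 162.3 [ 0.5317 -0.2563  0.034 ]
side nest 0.17 239.3 252.0 [0.5289 0.1426 0.034 ]
scene lid_pull 0.97 377.9 189.6 [0.7697 0.2188 0.15  ]
scene lid_pull 0.76 321.5 179.1 [0.6461 0.1045 0.15  ]
scene lid_pull 0.57 127.6 170.1 [ 0.3132 -0.3946  0.15  ]
scene nest 0.86 198.3 224.5 [ 0.5298 -0.2587  0.034 ]
```

View pics/f.png

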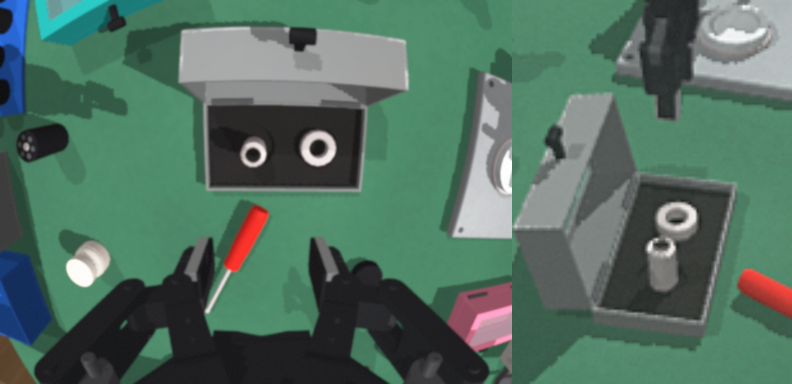

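The lid stays open by itself, with its pull at wrist (303,37). The plug stands left at wrist (253,150), knob top at (253,153), and the ring lies right at (318,147).

Run:
```python
from h import *
fr=pickle.load(open("f3.pkl","rb"));w=fr["wrist"];s=fr["side"]
R=lambda u,v:proj_ray(w,u,v,True)
print("tri",tri([R(249.6,151),proj_ray(s,239.4,253.8)]))
print("top@62",atz(R(254,154),.062).round(4))
k=384/150
print("side top",atz(proj_ray(s,180+(661-512)/k,150+244/k),.062).round(4))
print("tri top",tri([R(254,154),proj_ray(s,180+(661-512)/k,150+244/k)]))
for u,v in((208,188),(361,188),(365,108),(207,104)):print(atz(R(u,v),.02).round(3))
for p in [(.532,.146,.062),(.532,.146,.004)]:print(np.round(proj(w,p,True)),np.round((np.array(proj(s,p))-[180,150])*k+[512,0]))
```

```text
tri (array([0.52894873, 0.14820723, 0.03250475]), [0.0016069787423950656, 0.0016069787423952139])
top@62 [0.5326 0.1431 0.062 ]
side top [0.5297 0.1464 0.062 ]
tri top (array([0.53129933, 0.14289757, 0.05788531]), [0.0006022535265951292, 0.0006022535265950134])
[0.479 0.201 0.02 ]
[0.486 0.004 0.02 ]
[0.589 0.01  0.02 ]
[0.584 0.202 0.02 ]
[251. 155.] [659. 243.]
[253. 146.] [661. 284.]
```

>>> {"op": "drive_tool", "data": {
  "commands": [
    [[0.009,-0.005,0.03],0],
    [[0.009,-0.005,0.03],0],
    [[0,0,0.04],0],
    [[0,0,0.04],0],
    [[0,0,0],0],
    [[0,0,0],0],
    [[0,0,0],0],
    [[0,0,0],0]
  ],
  "jaw": 0.2
}}

```text
t: 12.7
tcp_pos: [0.5317, 0.1456, 0.0959]
tool_rot: [-0.0, 1.0, 0.017, 0.002]
contact_force: [-0.0, 0.5, -0.5]
finger_gap: 0.599
finger_force: 0.0
```

Run:
```python
from h import *
s=get_state();print(s["tcp_pos"],s["tool_rot"],s["contact_force"])
f=grab_frame("wrist")
for d in landmark_of("plug_center","wrist")[:3]:
    r,c=d["centre"];u,v=c*512,r*384;print(round(d["confidence"],2),u,v,atz(proj_ray(f,u,v,True),.033))
for z in(.004,.033,.062):print(z,np.round(proj(f,(.531,.145,z),True)))
pickle.dump(f,open("f4.pkl","wb"));cv2.imwrite("pics/g.png",f["image"])
```

```text
[0.53168107 0.14557238 0.0959103 ] [-2.33064603e-04  9.99855811e-01  1.69064348e-02  1.57326500e-03] [-0.0032272   0.49689425 -0.5167017 ]
0.78 262.2976 208.01279999999997 [0.53215403 0.1448069  0.033     ]
0.004 [262. 197.]
0.033 [262. 209.]
0.062 [262. 226.]
```

View pics/g.png

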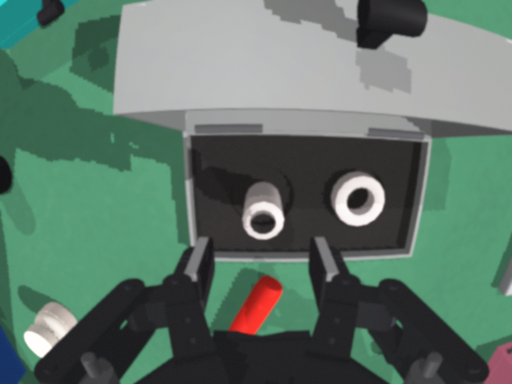

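The plug shows at (263,212), the ring at (358,198), and the plug is centred between the fingers. I descend and grasp.

>>> {"op": "drive_tool", "data": {
  "commands": [
    [[0,0,0.025],0],
    [[0,0,0.025],0],
    [[0,0,0.02],0],
    [[0,0,0.006],0],
    [[0,0,0],0],
    [[0,0,0],0],
    [[0,0,0],0],
    [[0,0,0],0]
  ]
}}

```text
t: 13.8
tcp_pos: [0.5309, 0.1455, 0.0186]
tool_rot: [-0.0, 1.0, 0.017, 0.001]
contact_force: [-0.0, -0.6, 0.1]
finger_gap: 0.601
finger_force: 0.0
```

>>> {"op": "drive_tool", "data": {
  "commands": [
    [[0,0,0],0],
    [[0,0,0],0],
    [[0,0,0],0],
    [[0,0,0],0],
    [[0,0,0],0],
    [[0,0,0],0],
    [[0,0,0],0],
    [[0,0,0],0]
  ],
  "jaw": -1
}}

```text
t: 14.8
tcp_pos: [0.5309, 0.1454, 0.0184]
tool_rot: [-0.0, 1.0, 0.017, 0.0]
contact_force: [0.0, -0.5, 4.8]
finger_gap: 0.311
finger_force: 59.6
```

>>> {"op": "drive_tool", "data": {
  "commands": [
    [[0,0,-0.015],0],
    [[0,0,-0.025],0],
    [[0,0,-0.035],0],
    [[0,0,-0.04],0],
    [[0,0,-0.04],0],
    [[0,0,-0.025],0],
    [[0,0,0],0],
    [[0,0,0],0]
  ]
}}

```text
t: 15.8
tcp_pos: [0.5294, 0.1452, 0.1962]
tool_rot: [0.0, 1.0, 0.017, -0.001]
contact_force: [-1.3, -0.0, -2.1]
finger_gap: 0.311
finger_force: 59.2
```

>>> {"op": "drive_tool", "data": {
  "commands": [
    [[0,0.02,0],0],
    [[-0.001,0.035,0],0],
    [[-0.001,0.045,0],0],
    [[-0.002,0.05,0],0],
    [[-0.002,0.05,0],0],
    [[-0.002,0.045,0],0],
    [[-0.001,0.02,0],0],
    [[0,0,0],0]
  ]
}}

```text
t: 16.8
tcp_pos: [0.5297, -0.121, 0.1969]
tool_rot: [-0.0, 1.0, 0.016, -0.001]
contact_force: [0.6, 0.8, -3.0]
finger_gap: 0.315
finger_force: 59.5
```

Run:
```python
from h import *
f3=pickle.load(open("f3.pkl","rb"))
f=grab_frame("wrist");pickle.dump(f,open("f5.pkl","wb"))
s=get_state();print(s["tcp_pos"],s["tool_rot"],s["finger_gap"])
rs=[proj_ray(f3["side"],267.3,162.3),proj_ray(f3["scene"],198.3,224.5)]
for l in["nest","plug_center"]:
  for d in landmark_of(l,"wrist")[:3]:
    r,c=d["centre"];u,v=c*512,r*384;ray=proj_ray(f,u,v,True)
    print(l,round(d["confidence"],2),u,v,atz(ray,.034).round(4),tri([ray]+rs))
cv2.imwrite("pics/i.png",f["image"])
```

```text
[ 0.52991572 -0.11992862  0.19707135] [-5.93779174e-04  9.99866996e-01  1.62798413e-02 -7.77847946e-04] 0.31352725449637914
nest 0.72 390.4 174.6816 [ 0.5347 -0.2666  0.034 ] (array([ 0.53338469, -0.26153449,  0.03483712]), [0.004624623949477973, 0.0038248498064978125, 0.002647110817872305])
plug_center 0.6 259.9936 259.5072 [ 0.4251 -0.1226  0.034 ] (array([ 0.49651443, -0.19132068,  0.0594856 ]), [0.08428324123640381, 0.03027323034296081, 0.07605179367991036])
```

View pics/i.png

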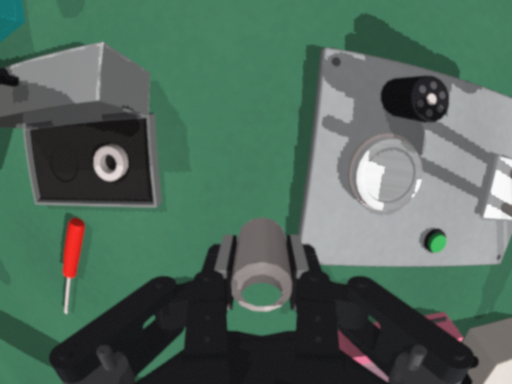

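The picture shows the plug held upright at (262,265), the nest centred at (387,174) and the black cylinder at (415,98), with nothing above the nest. Three views put the nest at (0.533, -0.262, 0.035), which matches the stated 34 mm.

>>> {"op": "drive_tool", "data": {
  "commands": [
    [[0,0.025,0],0],
    [[-0.001,0.04,0],0],
    [[-0.001,0.045,0],0],
    [[0,0.0325,0],0],
    [[0,0,0],0],
    [[0,0,0.03],0],
    [[0,0,0.04],0],
    [[0,0,0],0]
  ]
}}

```text
t: 17.95
tcp_pos: [0.531, -0.259, 0.1238]
tool_rot: [-0.003, 1.0, 0.018, -0.004]
contact_force: [-0.1, 0.4, -1.9]
finger_gap: 0.31
finger_force: 59.6
```

Run:
```python
from h import *
fr={n:grab_frame(n) for n in["wrist","side","scene"]}
s=get_state();print(s["tcp_pos"],s["tool_rot"],s["finger_gap"])
p=s["tcp_pos"]
ims=[]
for n,f in fr.items():
    im=f["image"].copy()
    fish=n=="wrist"
    for r,z,c in((.032,.040,(0,0,255)),(.042,.040,(255,0,0))):
        pts=[proj(f,(.533+r*np.cos(t),-.262+r*np.sin(t),z),fish) for t in np.linspace(0,6.28,40)]
        big=3
        ctr=np.mean(pts,axis=0)
        if r==.032: c0=ctr;x0,y0=(ctr-[45,45]).astype(int) if not fish else (ctr-[65,65]).astype(int);x0=max(x0,0);y0=max(y0,0)
        if r==.032:
            w=130 if fish else 90
            crop=cv2.resize(im[y0:y0+w,x0:x0+w],(260,260),interpolation=cv2.INTER_CUBIC);k=260/w
        cv2.polylines(crop,[((np.array(pts)-[x0,y0])*k).astype(np.int32)],True,c,1)
    ims.append(crop)
    for d in landmark_of("nest",n)[:1]+landmark_of("plug_center",n)[:1]:
        r,c=d["centre"];print(n,round(d["confidence"],2),c*512,r*384,atz(proj_ray(f,c*512,r*384,fish),.034).round(3))
cv2.imwrite("pics/j.png",np.hstack(ims))
```

```text
[ 0.53448945 -0.26189096  0.12992263] [6.06501952e-04 9.99845783e-01 1.75160844e-02 1.10851036e-03] 0.30973393005627153
wrist 0.84 269.9776 190.3104 [ 0.536 -0.265  0.034]
wrist 0.79 261.2224 262.8864 [ 0.466 -0.261  0.034]
side 0.89 266.2912 160.3968 [ 0.537 -0.266  0.034]
side 0.54 269.9776 131.0976 [ 0.558 -0.444  0.034]
scene 0.58 196.4032 222.4128 [ 0.518 -0.26   0.034]
scene 0.71 195.4816 197.2992 [ 0.401 -0.215  0.034]
```

View pics/j.png

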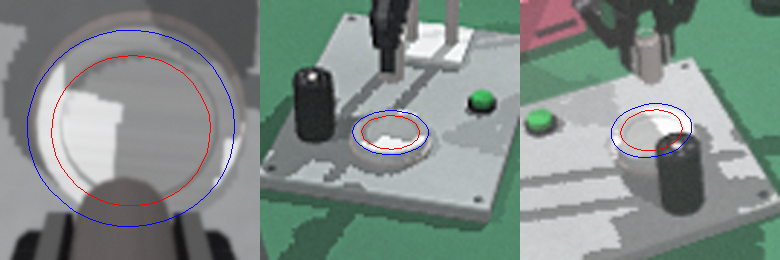

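The overlay on the nest fits within a few mm: the wrist view puts the nest about 4 mm towards -y and +x of my circle. The plug hangs upright above it, so I shift 3 mm and lower.

>>> {"op": "drive_tool", "data": {
  "commands": [
    [[0.001,0.003,0.02],0],
    [[0,0,0.025],0],
    [[0,0,0.02],0],
    [[0,0,0.005],0],
    [[0,0,0.003],0],
    [[0,0,0],0],
    [[0,0,0],0],
    [[0,0,0],0]
  ]
}}

```text
t: 19.4
tcp_pos: [0.5348, -0.2654, 0.0558]
tool_rot: [0.0, 1.0, 0.017, 0.001]
contact_force: [-0.2, 0.4, -2.5]
finger_gap: 0.309
finger_force: 59.7
```

>>> {"op": "drive_tool", "data": {
  "commands": [
    [[0,0,0.002],0],
    [[0,0,0.002],0],
    [[0,0,0.001],0],
    [[0,0,0.001],0],
    [[0,0,0],0],
    [[0,0,0],0],
    [[0,0,0],0],
    [[0,0,0],0]
  ]
}}

```text
t: 20.4
tcp_pos: [0.5344, -0.2652, 0.0491]
tool_rot: [0.0, 1.0, 0.017, 0.0]
contact_force: [-0.3, -0.6, -2.1]
finger_gap: 0.314
finger_force: 59.7
```

>>> {"op": "drive_tool", "data": {
  "commands": [
    [[0,0,0.0005],0],
    [[0,0,0.0005],0],
    [[0,0,0.0005],0],
    [[0,0,0.0005],0],
    [[0,0,0],0],
    [[0,0,0],0],
    [[0,0,0],0],
    [[0,0,0],0]
  ]
}}

```text
t: 21.4
tcp_pos: [0.5345, -0.2653, 0.0484]
tool_rot: [-0.0, 1.0, 0.017, -0.0]
contact_force: [-4.4, 2.3, 6.8]
finger_gap: 0.311
finger_force: 60.8
```

Contact shows as Fz going from -2 to +7 N at the expected height. I release.

>>> {"op": "drive_tool", "data": {
  "commands": [
    [[0,0,0],0],
    [[0,0,0],0],
    [[0,0,0],0],
    [[0,0,0],0],
    [[0,0,0],0],
    [[0,0,-0.02],0],
    [[0,0,-0.03],0],
    [[0,0,-0.03],0]
  ],
  "jaw": 0.1
}}

```text
t: 22.4
tcp_pos: [0.5347, -0.2654, 0.1294]
tool_rot: [0.0, 1.0, 0.017, 0.001]
contact_force: [0.1, -0.7, 0.5]
finger_gap: 0.551
finger_force: 0.0
```

>>> {"op": "drive_tool", "data": {
  "commands": [
    [[0,0,-0.04],0],
    [[0,0,-0.04],0],
    [[-0.02,-0.02,-0.03],0],
    [[-0.02,-0.02,0],0],
    [[0,0,0],0],
    [[0,0,0],0],
    [[0,0,0],0],
    [[0,0,0],0]
  ]
}}

```text
t: 23.4
tcp_pos: [0.4933, -0.2269, 0.2366]
tool_rot: [-0.0, 1.0, 0.017, -0.0]
contact_force: [-0.6, -0.2, 0.1]
finger_gap: 0.55
finger_force: 0.0
```

Run:
```python
from h import *
fr={n:grab_frame(n) for n in["wrist","side","scene"]}
s=get_state();print(s["t"],s["tcp_pos"],s["contact_force"],s["qd"].round(3))
cv2.imwrite("pics/k.png",np.hstack([cv2.resize(fr["wrist"]["image"],(400,300)),cv2.resize(fr["side"]["image"][110:290,180:420],(400,300))]))
for n in("wrist","side"):
    for l in("plug_center","lid_pull"):
        for d in landmark_of(l,n)[:3]:
            r,c=d["centre"];print(n,l,round(d["confidence"],2),atz(proj_ray(fr[n],c*512,r*384,n=="wrist"),.063 if l[0]=="p" else .15).round(3))
```

```text
23.55 [ 0.49316739 -0.22674272  0.2366876 ] [ 0.44451884 -0.72439367  1.04343134] [ 0.003 -0.006  0.002 -0.     0.001  0.001]
wrist plug_center 0.85 [ 0.536 -0.264  0.063]
side plug_center 0.61 [ 0.528 -0.28   0.063]
side lid_pull 0.83 [ 0.166 -0.209  0.15 ]
side lid_pull 0.76 [0.644 0.376 0.15 ]
side lid_pull 0.71 [0.65  0.093 0.15 ]
```

View pics/k.png

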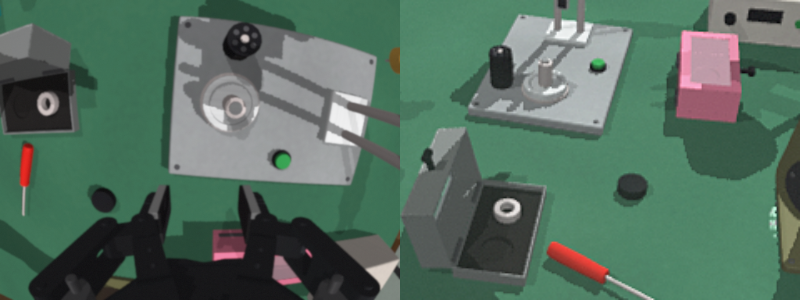

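The plug stands upright in the nest (left view (235,105), right view (545,75)). The lid is open, the ring is still in its pocket, and the arm is clear.

```bash
python3 -c "
from h import *
print(hand_in())"
```

```text
the job is handed in; nothing more can be done
None
```

The lid is open past its balance point and stays up by itself, the plug stands upright on the nest floor, and I handed the job in at about 23.6 s of the 64 s allowed; `hand_in()` returned no verdict.

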